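Load the sample slide and index it at the reading head

ROBOT

A 6-joint arm with a two-finger parallel gripper is mounted at the origin on the work surface. World frame = base frame: x ahead of the robot, y to its left, z up, the work surface at z = 0. Lengths are in mm, angles in rad, forces in N, time in s.
With the tool pointing down it reaches from about 200 to 875 mm from the base axis. Payload 3.4 kg.
Tool frame: the origin (TCP) lies midway between the tips of the shut fingers; the grasp point (between the pads) lies 19 mm behind it; z points along the fingers, y is the line along which they close (so a half turn about z gives the same grasp; the last joint's range is limited). The gripper opens to 94 mm and grips with 3 to 60 N. Pads are 16 mm wide; open, the fingers measure 119 mm over their backs; the gripper's body (75 mm by 177 mm) begins 78 mm behind the grasp point.
Start: joints at [-1.265, 0.276, 1.505, -0, 1.361, -0.121], TCP at [238.031, -523.457, 205.493] pointing down, gripper open.
Joint ranges: [-2.89, 2.89], [-0.75, 2.08], [0.22, 2.7], [-1.18, 4.32], [0.11, 2.71], [-2.7, 2.7]. Speed limits (rad/s): [2.57, 2.57, 3.14, 3.14, 3.14, 3.14].

INTERFACE

Orientations are given as a unit quaternion [x, y, z, w].
In Python, from plant import manip, viewer, order gives the robot as it stands. The module is installed in compiled form; this text tells all that it offers.
- The arm moves only by the tool drive_tool, never from a script. Its argument "series" is a list of rows, each a list of 2 entries, a list of its own where there are three numbers: the shift along the world's x, y, z in mm, then the turn, a rotation vector about the world's x, y, z in degrees. A call has 1 to 10 rows; each row is the pose to reach, as a shift and turn from the pose commanded when the call began; what a row does not reach only later rows make up. A row lasts 1/10 s, in which the tool goes at most 50 mm and 8.59 degrees, less where a joint would pass 70% of its speed; a pose out of reach is approached as far as the arm can. A call with a gripper value outside its range is refused whole. "jaw" is the closure, from 0 (fully open) to 1 (shut), set as the call begins (left out, the last holds). The fingers move at their own pace and stop on an object; "newtons" is the grip in N (left out, the last holds). Time passes only in rows, so rows that repeat a pose let the fingers close. It gives the time, the measured TCP pose, the force, the opening and the grip force at its end, in the units of the state.
- manip.get_state(): the state, without advancing time (a new reading comes with each control period).
- viewer.camera(name): name is "scene" or "top" or "wrist"; returns a dict with "color" (384x512x3 uint8, blue, green, red), "intrinsics" (3x3 intrinsics, pixels), "cam_to_world" (4x4, takes a point from camera to world coordinates); the wrist camera has in their place "T_tool_cam" (4x4, takes a point from camera to tool coordinates, whose origin is the TCP and whose axes are the flange's). Camera axes: x right, y down, z forward; pixel columns grow to the right and rows downward; lengths in mm; the calibration is good to about 2 mm. The wrist camera is an equidistant fisheye: a pixel r from the principal point sees the ray r / f radians off the axis. A picture is of the moment at which its call begins: read the wrist's pose just before it. There is no depth.
- order.finish_job(): hands the job in; it is judged then, once.
The state is a dict: "clock": time; "joint_pos": joint angles; "qvel": joint speeds; "effort": joint torques, N m; "ee_pos": TCP position; "eef_rot": TCP orientation; "wrist_force": force on the tool from outside, world axes, zero at the start; "wrist_torque": the same for the moment, N m; "width": finger opening in mm; "gripper_force": force on a finger pad.
Only numpy, scipy, OpenCV 4.12 (cv2) and the standard library are available. Lean on these libraries where they do the work, as an engineer would, in place of code of your own. Each camera call takes 0.05 s, during which the arm holds its last target. There are 200 camera calls.

TASK

Stand the tall amber vial fully down in pocket 1 of the slide carriage (the pocket next to the black grip post, marked with one dot), and after it the short amber vial in pocket 2 (two dots). Then take the grip post and slide the carriage towards the white reading head until you feel its spring ball click into the notch, without running the carriage on past the click, and finish while still gripping the post and holding the carriage steady at the notch. Leave the two jars and the steel cup where they are.

Things in the scene. Friction and masses are not known exactly. Their poses are not given: they have to be found in the camera images.
- tall_vial: capped amber glass vial, 24 mm diameter, 92 mm tall (the top 16 mm is a white cap of 22 mm diameter), about 50 g, standing upright loose on the work surface. Origin: centre of its underside, z up.
- short_vial: capped amber glass vial, 24 mm diameter, 66 mm tall (the top 16 mm is a white cap of 22 mm diameter), about 50 g, standing upright loose on the work surface. Origin: centre of its underside, z up.
- pocket1 (a point): centre of the mouth of pocket 1, the one next to the grip post, marked with one small dot: round blind hole, 27 mm diameter, 20 mm deep, 2 mm chamfer, in the flat carriage top (top 40 mm, pocket floor 20 mm above the work surface). Axes are the carriage's: y along the rail, the way the carriage is to slide; z up. Moves with the carriage.
- pocket2 (a point): centre of the mouth of pocket 2, like pocket 1, marked with two dots, 50 mm further along the carriage's y. Moves with the carriage.
- grip: black upright square grip post, 16 by 16 mm, 55 mm tall, fixed on the carriage top 65 mm behind pocket 1 (towards -y of the carriage). Origin: centre of its foot, 40 mm above the work surface; z up, x and y are the carriage's, square to its faces. The tall vial's glass, once loaded, is 45 mm from its near face.
- carriage (a joint): travel of the aluminium carriage (56 mm wide, 170 mm long, top 40 mm above the surface) along its two guide rods, in m, growing along the carriage's y towards and past the reading head; 0 to 0.15 (stops). It slides with about 1 to 2 N of friction and stays where it is left; the rail itself is fixed to the bench.
- notch (a point): point on the carriage's +x flank, abreast of pocket 2, where the dark flank strip has its single notch. It is 40 mm to +x of the carriage's middle line and 30 mm above the work surface; same axes as the carriage; moves with it. The carriage is home when this point is level along y with ball.
- ball (a point): spring ball (12 mm) of the reading head; axes parallel to the carriage's. The carriage's tapered nose pushes it in some 40 mm before the notch (up to 2 N extra), then it rides the flat strip. At the notch it pulls the carriage home over the last 4 to 5 mm, then resists motion either way by about 5 N over sliding friction: a push 2 to 3 N over sliding stays in the notch, a harder one runs through.
- reader: white reading head, 52 by 50 mm, top 78 mm above the surface, with a round lens over the spring ball on its -x face. Fixed beside the rail on the carriage's +x side; its place along the rail differs each time. Origin: centre of its underside, 8 mm above the surface; axes parallel to the carriage's.
- grain_jar: bystander: jar of pale grain with a steel cap, 54 mm diameter, 85 mm tall; leave alone. Origin: centre of its underside.
- dark_jar: bystander: jar of dark malt with a steel cap, 50 mm diameter, 75 mm tall; leave alone. Origin: centre of its underside.
- steel_cup: bystander: open steel cup, 72 mm across, 70 mm tall; leave alone. Origin: centre of its underside.

How it is judged:
By the outcome, as a careful person would: the job done as asked, in the order asked, and still so for the second after the job is handed in, while the arm keeps its last pose, push and grip.
It also fails if it takes over 72 s, if anything falls off the work surface, if the arm or the gripper's body presses on something with over 40 N, if the wrist force passes 120 N, or if a joint passes its speed limit or range.

## Working session

There is one attempt and no reset: what is moved stays moved. The work goes in short steps, Python scripts to look and compute and a tool call to move; the robot and the scene stay as the last step left them, time stands still between calls to the robot, and variables do not carry over. Pictures are saved under pics/ and viewed, at most 10 in all, crops included, and the job is handed in when it is done.

Besides the shell and the picture viewer there is one more tool, called after "Emit:" as a command line: name --argument value ..., lists and objects as JSON in quotes. drive_tool: Moves the arm, as the interface text tells. Its arguments: {"type":"object","properties":{"series":{"type":"array"},"jaw":{"type":"number"},"newtons":{"type":"number"}},"required":["series"]}

```bash
mkdir -p pics; python3 - <<'E'
from plant import manip, viewer, order
import cv2, numpy as np
np.set_printoptions(precision=4,suppress=True)
print(manip.get_state())
for n in("scene","top"):
    c=viewer.camera(n); cv2.imwrite(f"pics/{n}0.png",c["color"]); print(n,c["intrinsics"],c["cam_to_world"])
    cv2.imwrite(f"pics/{n}0b.png",cv2.resize(c["color"],(800,600),interpolation=cv2.INTER_CUBIC))
c=viewer.camera("wrist");print(c["intrinsics"],c["T_tool_cam"])
E
```

```text
{'clock': 0.0, 'joint_pos': array([-1.265 ,  0.2766,  1.5061, -0.    ,  1.3607, -0.121 ]), 'qvel': array([ 0.0004, -0.0014, -0.0004,  0.    ,  0.0008,  0.0002]), 'effort': array([ -0.0012, -40.4587, -23.723 ,   0.0702,   0.0342,  -0.0001]), 'ee_pos': array([ 237.8524, -522.8902,  204.6419]), 'eef_rot': array([ 0.9773,  0.2118, -0.0001, -0.0009]), 'wrist_force': array([-0.3358, -0.2115, -0.0527]), 'wrist_torque': array([-0.0248, -0.012 , -0.0002]), 'gripper_force': 0.0, 'width': 94.01371399740187}
scene [[405.2538   0.     261.254 ]
 [  0.     405.2538 196.1005]
 [  0.       0.       1.    ]] [[  -0.8026    0.3514   -0.482  1075.4337]
 [   0.5964    0.4857   -0.639   659.0528]
 [   0.0096   -0.8004   -0.5994  681.7726]
 [   0.        0.        0.        1.    ]]
top [[431.3045   0.     249.9544]
 [  0.     431.3045 193.6494]
 [  0.       0.       1.    ]] [[  -0.0078   -0.9815    0.1912  341.4101]
 [  -1.        0.0068   -0.0059   -2.8875]
 [   0.0045   -0.1912   -0.9815 1254.4324]
 [   0.        0.        0.        1.    ]]
[[297.3186   0.     256.5672]
 [  0.     297.3186 185.2698]
 [  0.       0.       1.    ]] [[   0.0003   -0.9685   -0.2489   71.1798]
 [   1.        0.0001    0.0008    0.9759]
 [  -0.0007   -0.2489    0.9685 -179.429 ]
 [   0.        0.        0.        1.    ]]
```

View pics/top0b.png

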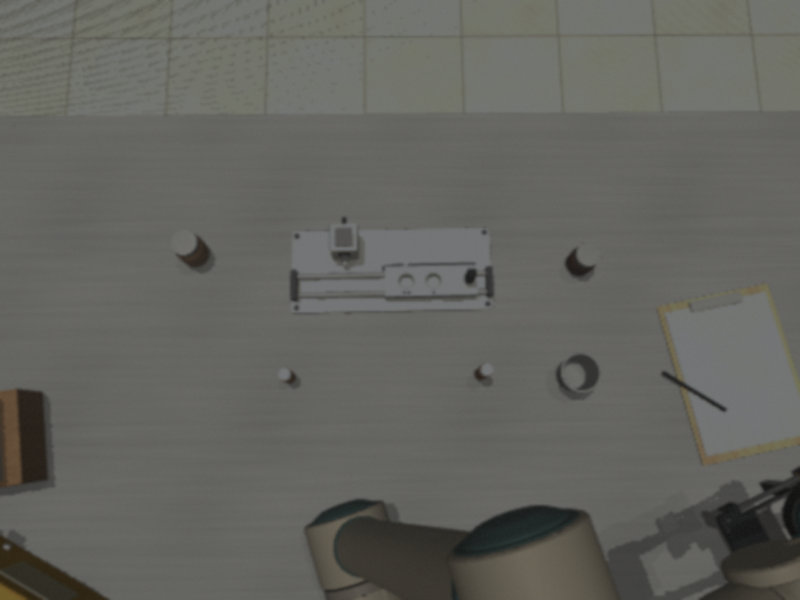

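View pics/scene0b.png

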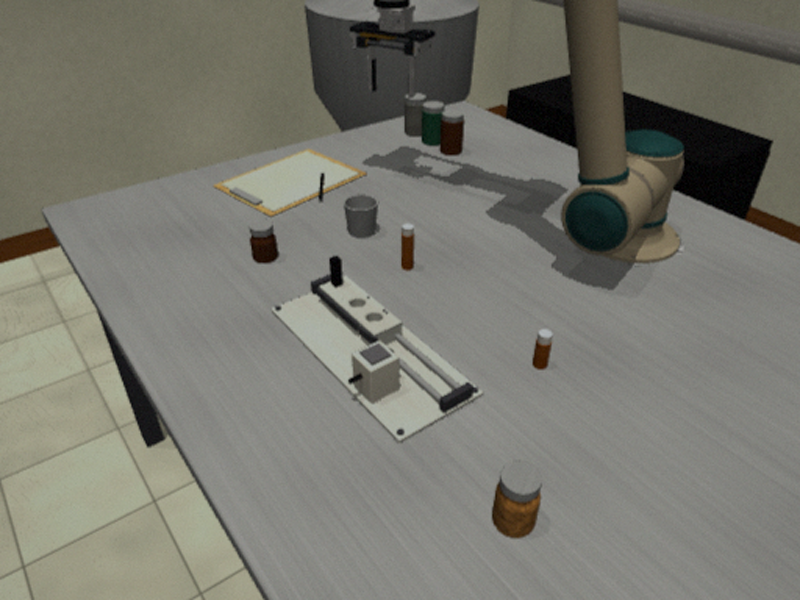

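The top view shows the rail running along world +y (image left). The carriage is at about (433,282), the reader at (344,240), the tall vial at (485,372) and the short vial at (286,376). In the scene view, the tall vial is at (407,247) and the short one at (542,350).

```bash
cat > h.py <<'E'
import numpy as np, cv2
from scipy.spatial.transform import Rotation as R
np.set_printoptions(precision=2,suppress=True)
def ray(c,uv):
    K=c["intrinsics"];p=np.array([(uv[0]-K[0,2])/K[0,0],(uv[1]-K[1,2])/K[1,1],1]);T=c["cam_to_world"]
    return T[:3,3],T[:3,:3]@p
def plane(c,uv,z):
    o,d=ray(c,uv);return o+d*(z-o[2])/d[2]
def proj(c,P):
    T=np.linalg.inv(c["cam_to_world"]);p=T[:3,:3]@P+T[:3,3];q=c["intrinsics"]@p;return q[:2]/q[2]
def wrist(viewer,manip):
    s=manip.get_state();c=viewer.camera("wrist")
    T=np.eye(4);T[:3,:3]=R.from_quat(s["eef_rot"]).as_matrix();T[:3,3]=s["ee_pos"]
    return c,T@c["T_tool_cam"]
def wplane(K,T,uv,z):
    a=np.array([uv[0]-K[0,2],uv[1]-K[1,2]])/K[0,0];t=np.hypot(*a)
    d=np.r_[np.sinc(t/np.pi)*a,np.cos(t)];d=T[:3,:3]@d
    return T[:3,3]+d*(z-T[2,3])/d[2]
def wrect(img,K,T,x0,x1,y0,y1,z,ppm):
    "orthophoto of plane z: columns = -y, rows = -x, ppm px/mm"
    yy=np.arange(y1,y0,-1/ppm);xx=np.arange(x1,x0,-1/ppm);Y,X=np.meshgrid(yy,xx)
    P=np.stack([X,Y,np.full_like(X,z)],-1)-T[:3,3];p=P@T[:3,:3]
    r=np.hypot(p[...,0],p[...,1]);t=np.arctan2(r,p[...,2])*K[0,0]/r
    return cv2.remap(img,(K[0,2]+p[...,0]*t).astype(np.float32),(K[1,2]+p[...,1]*t).astype(np.float32),1)
E
python3 - <<'E'
from h import *; from plant import viewer
c=viewer.camera("top");im=c["color"]
a=cv2.convertScaleAbs(im[138:258,170:330],alpha=1.6);cv2.imwrite("pics/crop1.png",cv2.resize(a,(800,600),interpolation=cv2.INTER_CUBIC))
for n,uv,z in [("tall",(485,371),92),("short",(286,375),66),("p1",(433,282),40),("p2",(406,282),40),("gripTop",(470,275),95),("reader",(344,238),78)]:
    print(n,plane(c,np.array(uv)*.64,z))
E
```

```text
tall [ 446.47 -171.79   92.  ]
short [444.39 174.85  66.  ]
p1 [616.11 -88.91  40.  ]
p2 [616.45 -39.02  40.  ]
gripTop [ 615.91 -150.69   95.  ]
reader [690.3   73.45  78.  ]
```

View pics/crop1.png

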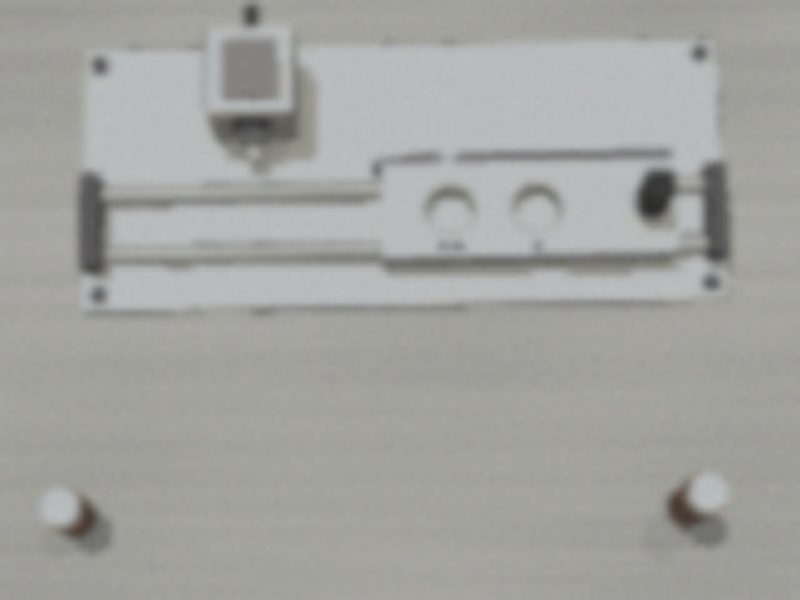

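The crop shows pocket 2 at (451,210), pocket 1 at (537,210), the post top at (658,190) and the ball at (258,155). Next I move above the tall vial with the fingers closing along world x.

Emit:
drive_tool --series '[[[21,35,0],[0,0,6.55]],[[42,70,0],[0,0,13.1]],[[63,105,0],[0,0,19.7]],[[83,140,0],[0,0,26.2]],[[104,175,0],[0,0,32.8]],[[125,211,0],[0,0,39.3]],[[146,246,0],[0,0,45.9]],[[167,281,0],[0,0,52.4]],[[188,316,0],[0,0,59]],[[208.5,351.5,0],[0,0,65.5]]]' --jaw 0.3 --newtons 15

```text
clock: 1.2
ee_pos: [447.1, -170.4, 205.5]
eef_rot: [0.706, 0.708, 0.0, 0.0]
wrist_force: [-0.2, 0.0, -0.5]
width: 65.8
gripper_force: 0.0
```

Emit:
drive_tool --series '[[[0,0,0],[0,0,0]],[[0,0,0],[0,0,0]],[[0,0,0],[0,0,0]]]'

```text
clock: 1.5
ee_pos: [446.1, -172.7, 205.4]
eef_rot: [0.708, 0.706, -0.0, 0.0]
wrist_force: [-0.2, -0.4, 0.5]
width: 65.8
gripper_force: 0.0
```

```bash
python3 - <<'E'
from h import *; from plant import viewer,manip
s=manip.get_state();print(s["clock"],s["ee_pos"],R.from_quat(s["eef_rot"]).as_matrix(),s["width"],s["joint_pos"])
c,T=wrist(viewer,manip);np.savez("w1.npz",im=c["color"],K=c["intrinsics"],T=T)
K=c["intrinsics"];im=cv2.convertScaleAbs(c["color"],alpha=1.7)
o=wrect(im,K,T,400,660,-190,156,40,2.3)
cv2.imwrite("pics/o1.png",o);print(o.shape)
E
```

```text
1.5 [ 446.08 -172.67  205.37] [[ 0.  1. -0.]
 [ 1. -0. -0.]
 [-0. -0. -1.]] 65.8007582045706 [-0.51  0.13  1.7  -0.    1.31 -0.51]
(598, 796, 3)
```

View pics/o1.png

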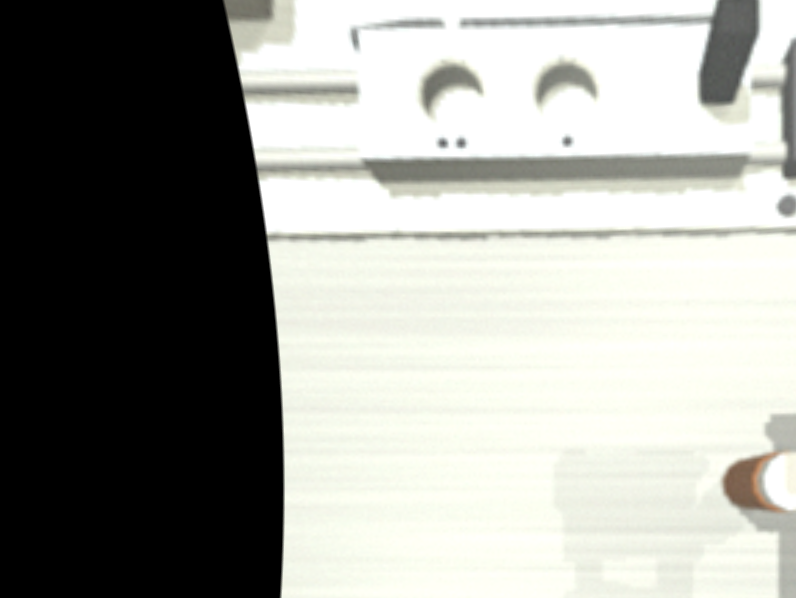

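The orthophoto puts pocket 1 at (567,93), pocket 2 at (452,93), the post foot near (720,103) and the tall vial's cap at the right edge. I'll zoom in on the vial cap and the pockets.

```bash
python3 - <<'E'
from h import *
d=np.load("w1.npz");im,K,T=d["im"],d["K"],d["T"]
im=cv2.convertScaleAbs(im,alpha=1.1)
a=wrect(im,K,T,406,486,-212,-132,92,5)   # 400x400
b=wrect(im,K,T,579,659,-145,-1,40,5)     # 400 x 720
for y in range(0,400,50):
    for m in(a,b): cv2.line(m,(0,y),(m.shape[1],y),(0,255,0) if y%100==0 else (0,120,0),1)
    cv2.line(a,(y,0),(y,400),(0,120,0),1)
b=cv2.resize(b,(400,222))
o=np.vstack([a[::1],b])[:600]
a2=wrect(im,K,T,406,486,-212,-132,0,5)
for y in range(0,400,50): cv2.line(a2,(0,y),(400,y),(0,120,0),1);cv2.line(a2,(y,0),(y,400),(0,120,0),1)
cv2.imwrite("pics/z1.png",np.hstack([a,a2]))
# pockets by Hough
g=cv2.cvtColor(wrect(im,K,T,579,659,-145,-1,40,5),cv2.COLOR_BGR2GRAY)
for p2 in (30,20): print(cv2.HoughCircles(cv2.GaussianBlur(g,(0,0),3),cv2.HOUGH_GRADIENT,1,150,param1=60,param2=p2,minRadius=58,maxRadius=82))
E
```

```text
None
None
```

View pics/z1.png

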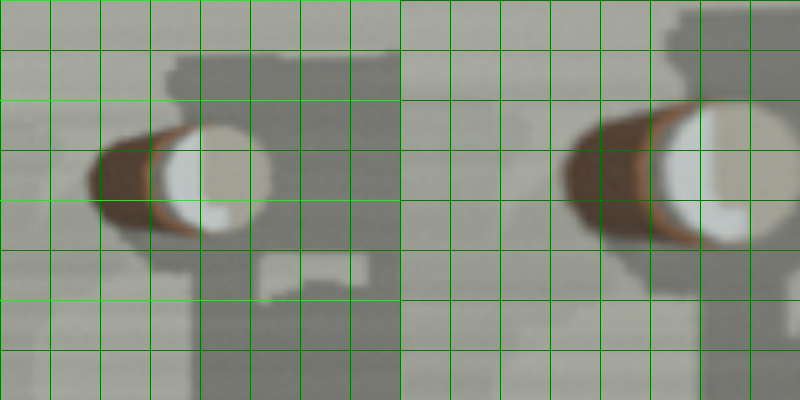

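The tall vial's cap centres at (217,178) in the z=92 panel, so the vial is at about (450.4, -175.7). I'll descend and grip at 58 mm height.

Emit:
drive_tool --series '[[[4.5,-3,-20],[0,0,0]],[[4.5,-3,-60],[0,0,0]],[[4.5,-3,-100],[0,0,0]],[[4.5,-3,-135],[0,0,0]],[[4.5,-3,-155],[0,0,0]],[[4.5,-3,-166],[0,0,0]],[[4.5,-3,-166],[0,0,0]],[[4.5,-3,-166],[0,0,0]]]'

```text
clock: 2.35
ee_pos: [451.6, -176.0, 40.2]
eef_rot: [0.708, 0.706, 0.0, 0.001]
wrist_force: [-0.7, 0.0, 0.1]
width: 65.9
gripper_force: 0.0
```

Emit:
drive_tool --series '[[[0,0,0],[0,0,0]],[[0,0,0],[0,0,0]],[[0,0,0],[0,0,0]],[[0,0,0],[0,0,0]],[[0,0,0],[0,0,0]],[[0,0,0],[0,0,0]],[[0,0,0],[0,0,0]]]' --jaw 1 --newtons 15

```text
clock: 3.05
ee_pos: [451.1, -174.9, 39.6]
eef_rot: [0.707, 0.707, 0.0, 0.0]
wrist_force: [-1.0, 0.7, 1.1]
width: 22.9
gripper_force: 15.0
```

Emit:
drive_tool --series '[[[0,0,5],[0,0,0]],[[0,0,20],[0,0,0]],[[0,0,45],[0,0,0]],[[0,0,70],[0,0,0]],[[0,0,80],[0,0,0]],[[0,0,80],[0,0,0]]]'

```text
clock: 3.65
ee_pos: [452.0, -175.5, 120.8]
eef_rot: [0.707, 0.707, 0.0, 0.002]
wrist_force: [-0.1, -0.6, -1.4]
width: 22.8
gripper_force: 15.0
```

Emit:
drive_tool --series '[[[17,5,0],[0,0,0]],[[42,15,0],[0,0,0]],[[72,27,0],[0,0,0]],[[102,40,0],[0,0,0]],[[130,50,0],[0,0,0]],[[152,57,0],[0,0,0]],[[168,61,0],[0,0,0]],[[168,61,0],[0,0,0]],[[168,61,0],[0,0,0]],[[168,61,0],[0,0,0]]]'

```text
clock: 4.65
ee_pos: [617.9, -113.8, 118.5]
eef_rot: [0.707, 0.707, -0.001, -0.001]
wrist_force: [-0.4, -0.4, -0.8]
width: 22.7
gripper_force: 15.0
```

```bash
python3 - <<'E'
from h import *; from plant import viewer,manip
s=manip.get_state();print(s["clock"],s["ee_pos"],s["wrist_force"],s["width"])
c,T=wrist(viewer,manip);K=c["intrinsics"];print(T[:3,3]);np.savez("w2.npz",im=c["color"],K=K,T=T)
im=cv2.convertScaleAbs(c["color"],alpha=1.2)
b=wrect(im,K,T,570,690,-160,0,40,5)
for k in range(0,800,50):
    cv2.line(b,(k,0),(k,600),(0,120,0),1);cv2.line(b,(0,k),(800,k),(0,120,0),1)
cv2.imwrite("pics/o2.png",b)
E
```

```text
4.65 [ 617.88 -113.78  118.53] [-0.38 -0.35 -0.77] 22.656446443212566
[617.9  -43.02 297.99]
```

View pics/o2.png

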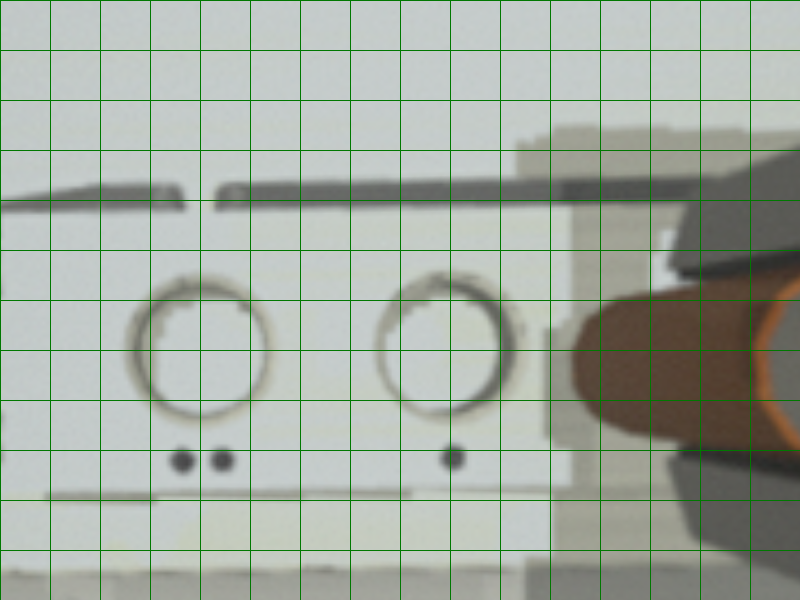

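The orthophoto shows the pocket 1 ring centred at (449,345), pocket 2 at (199,347), the notch at u≈201 and the held vial's lower edge at (572,363). Relative to the vial, pocket 1 is about +3.3 in x and +25 in y.

Emit:
drive_tool --series '[[[2,12,0],[0,0,0]],[[3.3,25,0],[0,0,0]],[[3.3,25,-10],[0,0,0]],[[3.3,25,-25],[0,0,0]],[[3.3,25,-34],[0,0,0]],[[3.3,25,-36],[0,0,0]],[[3.3,25,-36],[0,0,0]],[[3.3,25,-36],[0,0,0]]]'

```text
clock: 5.5
ee_pos: [622.7, -89.1, 83.9]
eef_rot: [0.707, 0.707, 0.0, 0.0]
wrist_force: [0.2, -0.5, -0.6]
width: 23.1
gripper_force: 15.0
```

Emit:
drive_tool --series '[[[0,0,-1.5],[0,0,0]],[[0,0,-3],[0,0,0]],[[0,0,-4.5],[0,0,0]],[[0,0,-6],[0,0,0]],[[0,0,-7],[0,0,0]],[[0,0,-7],[0,0,0]]]'

```text
clock: 6.1
ee_pos: [622.2, -88.9, 76.3]
eef_rot: [0.707, 0.707, -0.0, -0.0]
wrist_force: [0.2, -0.4, -0.5]
width: 22.8
gripper_force: 15.0
```

Emit:
drive_tool --series '[[[0,0,-2],[0,0,0]],[[0,0,-4],[0,0,0]],[[0,0,-6],[0,0,0]],[[0,0,-8],[0,0,0]],[[0,0,-10],[0,0,0]],[[0,0,-12],[0,0,0]],[[0,0,-13.5],[0,0,0]],[[0,0,-14],[0,0,0]],[[0,0,-14],[0,0,0]]]'

```text
clock: 7.0
ee_pos: [622.3, -88.9, 62.4]
eef_rot: [0.707, 0.707, -0.0, -0.0]
wrist_force: [-0.6, -1.0, -0.1]
width: 22.7
gripper_force: 15.0
```

Emit:
drive_tool --series '[[[0,0,-1],[0,0,0]],[[0,0,-2],[0,0,0]],[[0,0,-2.5],[0,0,0]],[[0,0,-2.5],[0,0,0]]]'

```text
clock: 7.4
ee_pos: [622.3, -88.9, 59.9]
eef_rot: [0.707, 0.707, -0.0, 0.0]
wrist_force: [-0.4, -0.4, -1.1]
width: 23.0
gripper_force: 15.0
```

Emit:
drive_tool --series '[[[0,0,-0.5],[0,0,0]],[[0,0,-1],[0,0,0]],[[0,0,-1],[0,0,0]]]'

```text
clock: 7.7
ee_pos: [622.4, -89.0, 59.6]
eef_rot: [0.707, 0.707, 0.0, 0.0]
wrist_force: [-2.0, 1.1, 2.9]
width: 22.8
gripper_force: 15.0
```

Emit:
drive_tool --series '[[[0,0,0],[0,0,0]],[[0,0,0],[0,0,0]],[[0,0,0],[0,0,0]],[[0,0,0],[0,0,0]],[[0,0,0],[0,0,0]]]' --jaw 0.5

```text
clock: 8.2
ee_pos: [622.3, -89.0, 58.8]
eef_rot: [0.707, 0.707, -0.0, -0.0]
wrist_force: [-0.2, 0.6, 0.3]
width: 46.9
gripper_force: 0.0
```

Emit:
drive_tool --series '[[[0,0,10],[0,0,0]],[[0,0,35],[0,0,0]],[[0,0,75],[0,0,0]],[[0,0,110],[0,0,0]],[[0,0,135],[0,0,0]],[[0,0,145],[0,0,0]],[[0,0,145],[0,0,0]],[[0,0,145],[0,0,0]]]'

```text
clock: 9.0
ee_pos: [621.6, -88.8, 202.9]
eef_rot: [0.707, 0.707, -0.0, -0.001]
wrist_force: [0.2, -0.7, -0.3]
width: 47.4
gripper_force: 0.0
```

The vial touched the pocket floor and is released. Next is the short vial.

Emit:
drive_tool --series '[[[-12,16,0],[0,0,0]],[[-34,50,0],[0,0,0]],[[-60,90,0],[0,0,0]],[[-87,130,0],[0,0,0]],[[-113,170,0],[0,0,0]],[[-140,210,0],[0,0,0]],[[-163,245,0],[0,0,0]],[[-174,261,0],[0,0,0]],[[-174,261,0],[0,0,0]],[[-174,261,0],[0,0,0]]]' --jaw 0.3

```text
clock: 10.0
ee_pos: [447.8, 171.8, 202.8]
eef_rot: [0.707, 0.707, -0.001, -0.0]
wrist_force: [0.3, 0.6, 0.1]
width: 65.6
gripper_force: 0.0
```

Emit:
drive_tool --series '[[[0,0,0],[0,0,0]],[[0,0,0],[0,0,0]],[[0,0,0],[0,0,0]]]'

```text
clock: 10.3
ee_pos: [448.9, 171.2, 203.7]
eef_rot: [0.708, 0.706, -0.0, 0.0]
wrist_force: [0.3, -0.3, 0.2]
width: 66.0
gripper_force: 0.0
```

```bash
python3 - <<'E'
from h import *; from plant import viewer,manip
s=manip.get_state();print(s["clock"],s["ee_pos"],s["joint_pos"])
c,T=wrist(viewer,manip);K=c["intrinsics"]
cmd=np.array([448.33,172,204]);T[:3,:3]=np.array([[0,1,0],[1,0,0],[0,0,-1.]])@c["T_tool_cam"][:3,:3]; T[:3,3]=cmd+np.array([[0,1,0],[1,0,0],[0,0,-1]])@c["T_tool_cam"][:3,3]
im=cv2.convertScaleAbs(c["color"],alpha=1.2)
a=wrect(im,K,T,408,488,132,212,66,5);b=wrect(im,K,T,408,488,132,212,0,5)
for m in(a,b):
  for k in range(0,400,50):
    cv2.line(m,(k,0),(k,400),(0,120,0),1);cv2.line(m,(0,k),(400,k),(0,120,0),1)
cv2.imwrite("pics/o3.png",np.hstack([a,b]))
E
```

```text
10.3 [448.9  171.24 203.71] [ 0.22  0.13  1.7  -0.    1.31  0.22]
```

View pics/o3.png

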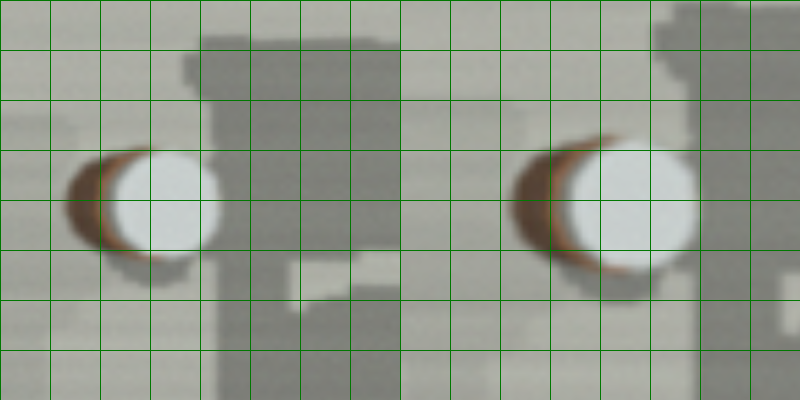

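The short vial's cap centres at (168,203) in the z=66 panel, so the vial is at (447.2, 178.1).

Emit:
drive_tool --series '[[[-1.1,6.1,-20],[0,0,0]],[[-1.1,6.1,-60],[0,0,0]],[[-1.1,6.1,-105],[0,0,0]],[[-1.1,6.1,-140],[0,0,0]],[[-1.1,6.1,-165],[0,0,0]],[[-1.1,6.1,-178],[0,0,0]],[[-1.1,6.1,-178],[0,0,0]],[[-1.1,6.1,-178],[0,0,0]]]'

```text
clock: 11.15
ee_pos: [447.8, 178.0, 26.2]
eef_rot: [0.708, 0.707, 0.0, 0.0]
wrist_force: [-0.3, 0.0, 0.4]
width: 66.2
gripper_force: 0.0
```

Emit:
drive_tool --series '[[[0,0,0],[0,0,0]],[[0,0,0],[0,0,0]],[[0,0,0],[0,0,0]],[[0,0,0],[0,0,0]],[[0,0,0],[0,0,0]],[[0,0,0],[0,0,0]],[[0,0,0],[0,0,0]]]' --jaw 1 --newtons 15

```text
clock: 11.85
ee_pos: [447.3, 178.2, 26.1]
eef_rot: [0.707, 0.707, 0.0, 0.0]
wrist_force: [0.2, 0.1, 1.3]
width: 22.3
gripper_force: 15.0
```

Emit:
drive_tool --series '[[[0,0,5],[0,0,0]],[[0,0,20],[0,0,0]],[[0,0,50],[0,0,0]],[[0,0,90],[0,0,0]],[[0,0,115],[0,0,0]],[[0,0,125],[0,0,0]],[[0,0,125],[0,0,0]]]'

```text
clock: 12.55
ee_pos: [447.9, 178.3, 152.1]
eef_rot: [0.707, 0.707, 0.001, 0.001]
wrist_force: [0.2, 0.5, -1.2]
width: 22.9
gripper_force: 15.0
```

Emit:
drive_tool --series '[[[10,-12,0],[0,0,0]],[[30,-38,0],[0,0,0]],[[57,-72,0],[0,0,0]],[[86,-107,0],[0,0,0]],[[115,-143,0],[0,0,0]],[[142,-177,0],[0,0,0]],[[163,-203,0],[0,0,0]],[[174.5,-217.1,0],[0,0,0]],[[174.5,-217.1,0],[0,0,0]],[[174.5,-217.1,0],[0,0,0]]]'

```text
clock: 13.55
ee_pos: [620.3, -38.4, 149.6]
eef_rot: [0.708, 0.707, -0.001, -0.002]
wrist_force: [-0.0, 0.0, -1.0]
width: 22.7
gripper_force: 15.0
```

Emit:
drive_tool --series '[[[0,0,-10],[0,0,0]],[[0,0,-30],[0,0,0]],[[0,0,-55],[0,0,0]],[[0,0,-72],[0,0,0]],[[0,0,-79],[0,0,0]],[[0,0,-81],[0,0,0]],[[0,0,-81],[0,0,0]]]'

```text
clock: 14.25
ee_pos: [621.7, -38.3, 70.4]
eef_rot: [0.707, 0.707, 0.0, 0.0]
wrist_force: [0.1, -0.2, -1.3]
width: 22.6
gripper_force: 15.0
```

```bash
python3 - <<'E'
from h import *; from plant import viewer,manip
s=manip.get_state();print(s["clock"],s["ee_pos"],s["wrist_force"])
c=viewer.camera("wrist");a=cv2.convertScaleAbs(c["color"],alpha=1.2)
cv2.imwrite("pics/w4.png",cv2.resize(a,(768,576)))
E
```

```text
14.25 [621.7  -38.32  70.4 ] [ 0.08 -0.2  -1.33]
```

View pics/w4.png

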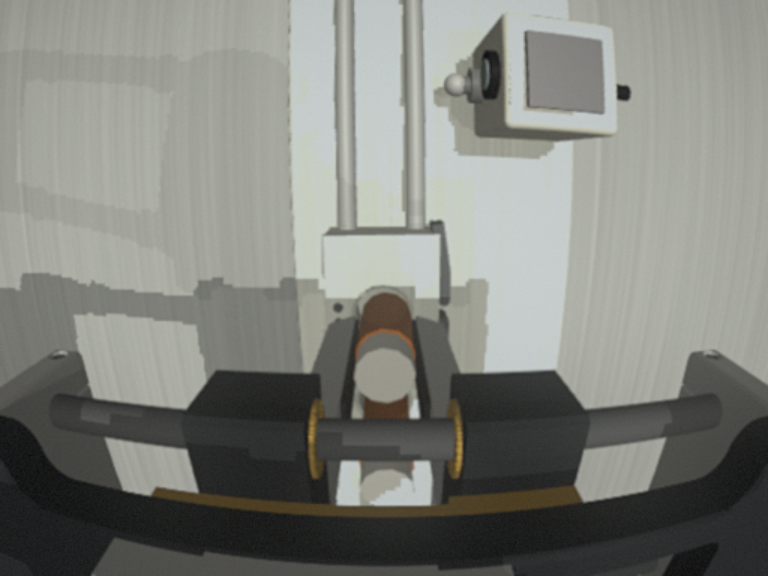

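The short vial is centred over the pocket 2 ring at (384,300). The ball is visible at (457,85). Lowering it now.

Emit:
drive_tool --series '[[[0,0,-2],[0,0,0]],[[0,0,-4],[0,0,0]],[[0,0,-6],[0,0,0]],[[0,0,-8],[0,0,0]],[[0,0,-10],[0,0,0]],[[0,0,-10],[0,0,0]]]'

```text
clock: 14.9
ee_pos: [621.5, -39.0, 59.6]
eef_rot: [0.707, 0.707, -0.0, -0.0]
wrist_force: [-0.1, 0.1, -1.7]
width: 22.5
gripper_force: 15.0
```

Emit:
drive_tool --series '[[[0,0,-2],[0,0,0]],[[0,0,-4],[0,0,0]],[[0,0,-6],[0,0,0]],[[0,0,-8],[0,0,0]],[[0,0,-10],[0,0,0]],[[0,0,-12],[0,0,0]],[[0,0,-13.5],[0,0,0]],[[0,0,-13.5],[0,0,0]]]'

```text
clock: 15.7
ee_pos: [621.7, -39.0, 46.3]
eef_rot: [0.707, 0.707, -0.0, -0.0]
wrist_force: [0.1, -0.4, -1.5]
width: 22.5
gripper_force: 15.0
```

Emit:
drive_tool --series '[[[0,0,-0.5],[0,0,0]],[[0,0,-1],[0,0,0]],[[0,0,-1],[0,0,0]]]'

```text
clock: 16.0
ee_pos: [621.9, -39.0, 46.1]
eef_rot: [0.707, 0.707, 0.0, 0.0]
wrist_force: [-0.5, 0.0, 3.4]
width: 22.5
gripper_force: 15.0
```

Emit:
drive_tool --series '[[[0,0,0],[0,0,0]],[[0,0,0],[0,0,0]],[[0,0,0],[0,0,0]],[[0,0,0],[0,0,0]],[[0,0,0],[0,0,0]]]' --jaw 0.5

```text
clock: 16.5
ee_pos: [621.7, -39.0, 45.3]
eef_rot: [0.707, 0.707, -0.0, -0.0]
wrist_force: [0.2, 0.4, 0.0]
width: 47.2
gripper_force: 0.0
```

Emit:
drive_tool --series '[[[0,0,10],[0,0,0]],[[0,0,35],[0,0,0]],[[0,0,70],[0,0,0]],[[0,0,100],[0,0,0]],[[0,0,115],[0,0,0]],[[0,0,115],[0,0,0]],[[0,0,115],[0,0,0]],[[0,0,115],[0,0,0]]]'

```text
clock: 17.3
ee_pos: [620.8, -38.8, 159.2]
eef_rot: [0.707, 0.707, -0.001, -0.001]
wrist_force: [0.7, 0.0, -0.2]
width: 46.7
gripper_force: 0.0
```

```bash
python3 - <<'E'
from h import *; from plant import viewer,manip
s=manip.get_state();print(s["clock"],s["ee_pos"],s["width"])
c,T=wrist(viewer,manip);K=c["intrinsics"]
A=np.array([[0,1,0],[1,0,0],[0,0,-1.]]);T[:3,:3]=A@c["T_tool_cam"][:3,:3]; T[:3,3]=np.array([621.73,-39,160.5])+A@c["T_tool_cam"][:3,3]
np.savez("w5.npz",im=c["color"],K=K,T=T)
im=cv2.convertScaleAbs(c["color"],alpha=1.2)
b=wrect(im,K,T,580,700,-65,95,30,5)
for k in range(0,800,50):
    cv2.line(b,(k,0),(k,600),(0,120,0),1);cv2.line(b,(0,k),(800,k),(0,120,0),1)
cv2.imwrite("pics/o5.png",b)
E
```

```text
17.3 [620.77 -38.79 159.23] 46.711353151497164
```

View pics/o5.png

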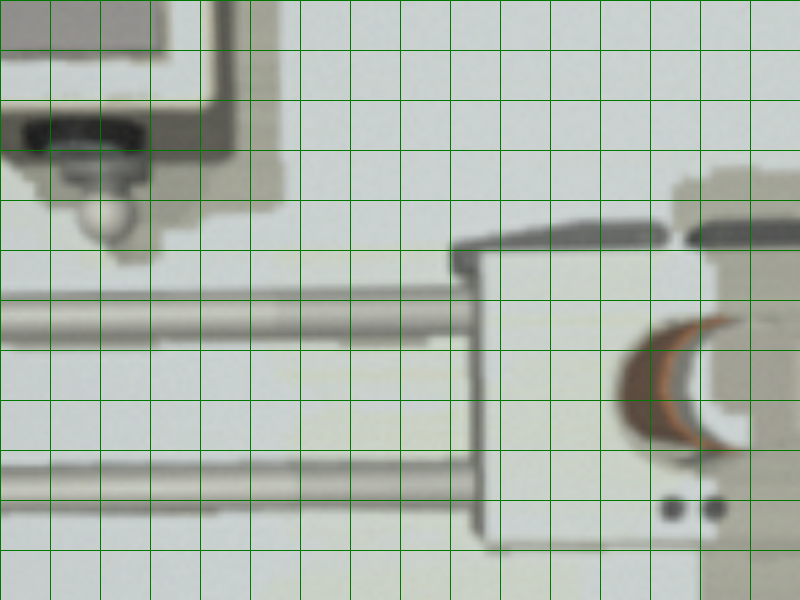

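The ball is at (107,217), so y≈73.6. The notch is at (677,235), so y≈-39.5, which makes the travel about 113 mm. The rods show a yaw of about 0.7°. Next is the post.

Emit:
drive_tool --series '[[[0,-15,0],[0,0,0.7]],[[0.5,-45,0],[0,0,0.7]],[[1,-80,0],[0,0,0.7]],[[1.4,-105,0],[0,0,0.7]],[[1.4,-115,0],[0,0,0.7]],[[1.4,-115,-15],[0,0,0.7]],[[1.4,-115,-50],[0,0,0.7]],[[1.4,-115,-85],[0,0,0.7]],[[1.4,-115,-104],[0,0,0.7]],[[1.4,-115,-104],[0,0,0.7]]]'

```text
clock: 18.35
ee_pos: [620.1, -152.1, 52.5]
eef_rot: [0.703, 0.711, -0.002, -0.004]
wrist_force: [-0.3, -0.8, 0.3]
width: 47.1
gripper_force: 0.0
```

Emit:
drive_tool --series '[[[0,0,0],[0,0,0]],[[0,0,0],[0,0,0]],[[0,0,0],[0,0,0]],[[0,0,0],[0,0,0]],[[0,0,0],[0,0,0]],[[0,0,0],[0,0,0]],[[0,0,0],[0,0,0]]]' --jaw 1 --newtons 40

```text
clock: 19.05
ee_pos: [621.8, -154.1, 57.5]
eef_rot: [0.703, 0.711, -0.001, -0.0]
wrist_force: [-5.1, 0.2, 5.3]
width: 15.8
gripper_force: 40.0
```

Emit:
drive_tool --series '[[[-0.7,0,0.5],[0,0,0]],[[-1.2,0,0.7],[0,0,0]],[[-1.2,0,0.7],[0,0,0]],[[-1.2,0,0.7],[0,0,0]]]'

```text
clock: 19.45
ee_pos: [621.8, -154.1, 57.6]
eef_rot: [0.703, 0.711, -0.0, 0.0]
wrist_force: [-3.6, -1.0, 5.4]
width: 15.8
gripper_force: 40.0
```

Emit:
drive_tool --series '[[[0,1,0],[0,0,0]],[[0,3,0],[0,0,0]],[[-0.1,6,0],[0,0,0]],[[-0.1,10,0],[0,0,0]],[[-0.2,15,0],[0,0,0]],[[-0.2,20,0],[0,0,0]],[[-0.2,20,0],[0,0,0]],[[-0.2,20,0],[0,0,0]]]'

```text
clock: 20.25
ee_pos: [621.5, -133.3, 57.6]
eef_rot: [0.703, 0.711, 0.0, -0.0]
wrist_force: [-3.7, 1.0, 5.8]
width: 15.8
gripper_force: 40.0
```

Emit:
drive_tool --series '[[[0,2,0],[0,0,0]],[[-0.1,6,0],[0,0,0]],[[-0.1,11,0],[0,0,0]],[[-0.2,17,0],[0,0,0]],[[-0.3,23,0],[0,0,0]],[[-0.4,29,0],[0,0,0]],[[-0.4,35,0],[0,0,0]],[[-0.5,41,0],[0,0,0]],[[-0.5,44,0],[0,0,0]],[[-0.5,45,0],[0,0,0]]]'

```text
clock: 21.25
ee_pos: [621.0, -88.8, 57.5]
eef_rot: [0.703, 0.711, -0.0, 0.0]
wrist_force: [-4.3, -0.9, 6.3]
width: 15.8
gripper_force: 40.0
```

Emit:
drive_tool --series '[[[0,2,0],[0,0,0]],[[-0.1,5,0],[0,0,0]],[[-0.1,9,0],[0,0,0]],[[-0.2,13,0],[0,0,0]],[[-0.2,17,0],[0,0,0]],[[-0.3,21,0],[0,0,0]],[[-0.3,25,0],[0,0,0]],[[-0.4,29,0],[0,0,0]],[[-0.4,32,0],[0,0,0]],[[-0.4,32,0],[0,0,0]]]'

```text
clock: 22.25
ee_pos: [620.5, -56.9, 57.6]
eef_rot: [0.703, 0.711, -0.0, -0.0]
wrist_force: [-3.1, -0.5, 6.2]
width: 15.8
gripper_force: 40.0
```

Emit:
drive_tool --series '[[[0,1,0],[0,0,0]],[[0,2,0],[0,0,0]],[[0,3,0],[0,0,0]],[[0,4,0],[0,0,0]],[[0,5,0],[0,0,0]],[[0,6,0],[0,0,0]],[[-0.1,7,0],[0,0,0]],[[-0.1,8,0],[0,0,0]]]'

```text
clock: 23.05
ee_pos: [620.4, -49.3, 57.6]
eef_rot: [0.703, 0.711, -0.0, 0.0]
wrist_force: [-5.0, -2.5, 6.6]
width: 15.9
gripper_force: 40.0
```

Emit:
drive_tool --series '[[[0,0.5,0],[0,0,0]],[[0,1,0],[0,0,0]],[[0,1.5,0],[0,0,0]],[[0,2,0],[0,0,0]]]'

```text
clock: 23.45
ee_pos: [620.4, -47.6, 57.5]
eef_rot: [0.703, 0.711, -0.001, 0.0]
wrist_force: [-4.3, -3.2, 4.8]
width: 15.8
gripper_force: 40.0
```

Emit:
drive_tool --series '[[[0,0.5,0],[0,0,0]],[[0,1,0],[0,0,0]]]'

```text
clock: 23.65
ee_pos: [620.4, -46.5, 57.6]
eef_rot: [0.703, 0.711, -0.0, 0.0]
wrist_force: [-4.2, -1.3, 5.7]
width: 15.9
gripper_force: 40.0
```

Emit:
drive_tool --series '[[[0,0.5,0],[0,0,0]],[[0,1,0],[0,0,0]]]'

```text
clock: 23.85
ee_pos: [620.4, -44.6, 57.5]
eef_rot: [0.703, 0.711, -0.0, -0.0]
wrist_force: [-3.2, 0.9, 6.3]
width: 15.8
gripper_force: 40.0
```

Emit:
drive_tool --series '[[[0,0.5,0],[0,0,0]],[[0,0.5,0],[0,0,0]]]'

```text
clock: 24.05
ee_pos: [620.4, -43.6, 57.5]
eef_rot: [0.703, 0.711, 0.0, -0.001]
wrist_force: [-2.8, 1.9, 5.9]
width: 15.7
gripper_force: 40.0
```

Emit:
drive_tool --series '[[[0,0.5,0],[0,0,0]],[[0,0.5,0],[0,0,0]]]'

```text
clock: 24.25
ee_pos: [620.4, -42.9, 57.5]
eef_rot: [0.703, 0.711, 0.0, -0.001]
wrist_force: [-4.1, 1.0, 6.7]
width: 15.6
gripper_force: 40.0
```

Emit:
drive_tool --series '[[[0,0.5,0],[0,0,0]],[[0,0.5,0],[0,0,0]]]'

```text
clock: 24.45
ee_pos: [620.3, -42.2, 57.5]
eef_rot: [0.703, 0.711, 0.0, -0.001]
wrist_force: [-2.9, 3.0, 6.4]
width: 15.9
gripper_force: 40.0
```

Emit:
drive_tool --series '[[[0,0.5,0],[0,0,0]],[[0,0.5,0],[0,0,0]]]'

```text
clock: 24.65
ee_pos: [620.3, -41.5, 57.5]
eef_rot: [0.703, 0.711, 0.001, -0.001]
wrist_force: [-3.0, 2.5, 5.8]
width: 15.9
gripper_force: 40.0
```

Emit:
drive_tool --series '[[[0,0.5,0],[0,0,0]],[[0,0.5,0],[0,0,0]],[[0,0.5,0],[0,0,0]]]'

```text
clock: 24.95
ee_pos: [620.3, -41.2, 57.5]
eef_rot: [0.703, 0.711, 0.0, -0.001]
wrist_force: [-3.8, 2.1, 6.6]
width: 15.7
gripper_force: 40.0
```

Emit:
drive_tool --series '[[[0,0.5,0],[0,0,0]],[[0,0.5,0],[0,0,0]],[[0,0.5,0],[0,0,0]]]'

```text
clock: 25.25
ee_pos: [620.3, -41.0, 57.5]
eef_rot: [0.703, 0.711, 0.0, -0.001]
wrist_force: [-3.6, 1.5, 5.8]
width: 16.0
gripper_force: 40.0
```

Emit:
drive_tool --series '[[[0,0.5,0],[0,0,0]],[[0,0.5,0],[0,0,0]],[[0,0.5,0],[0,0,0]]]'

```text
clock: 25.55
ee_pos: [620.3, -40.9, 57.5]
eef_rot: [0.703, 0.711, 0.0, -0.0]
wrist_force: [-3.7, 0.6, 6.0]
width: 15.3
gripper_force: 40.0
```

Emit:
drive_tool --series '[[[0,0.5,0],[0,0,0]],[[0,0.5,0],[0,0,0]],[[0,0.5,0],[0,0,0]]]'

```text
clock: 25.85
ee_pos: [620.4, -40.8, 57.5]
eef_rot: [0.703, 0.711, -0.0, -0.0]
wrist_force: [-3.7, -0.1, 6.5]
width: 15.9
gripper_force: 40.0
```

Emit:
drive_tool --series '[[[0,0.5,0],[0,0,0]],[[0,0.5,0],[0,0,0]],[[0,0.5,0],[0,0,0]]]'

```text
clock: 26.15
ee_pos: [620.3, -40.6, 57.5]
eef_rot: [0.703, 0.711, -0.0, -0.0]
wrist_force: [-4.3, -1.1, 5.5]
width: 15.8
gripper_force: 40.0
```

Emit:
drive_tool --series '[[[0,0.5,0],[0,0,0]],[[0,0.5,0],[0,0,0]],[[0,0.5,0],[0,0,0]]]'

```text
clock: 26.45
ee_pos: [620.3, -40.5, 57.6]
eef_rot: [0.703, 0.711, -0.001, 0.0]
wrist_force: [-3.6, -2.4, 5.2]
width: 15.5
gripper_force: 40.0
```

```bash
python3 - <<'E'
from h import *; from plant import viewer,manip
t=viewer.camera("top")["color"][140:240,180:330];s=viewer.camera("scene")["color"][130:290,140:360]
f=lambda a:cv2.convertScaleAbs(cv2.resize(a,None,fx=400/a.shape[1],fy=400/a.shape[1],interpolation=cv2.INTER_CUBIC),alpha=1.5)
a,b=f(t),f(s);h=max(a.shape[0],b.shape[0])
p=lambda m:cv2.copyMakeBorder(m,0,h-m.shape[0],0,0,0)
w=cv2.convertScaleAbs(viewer.camera("wrist")["color"][:225,106:406],alpha=1.2)
cv2.imwrite("pics/fin.png",np.vstack([np.hstack([p(a),p(b)]),cv2.copyMakeBorder(cv2.resize(w,(400,300)),0,0,0,400,0)]))
E
```

View pics/fin.png

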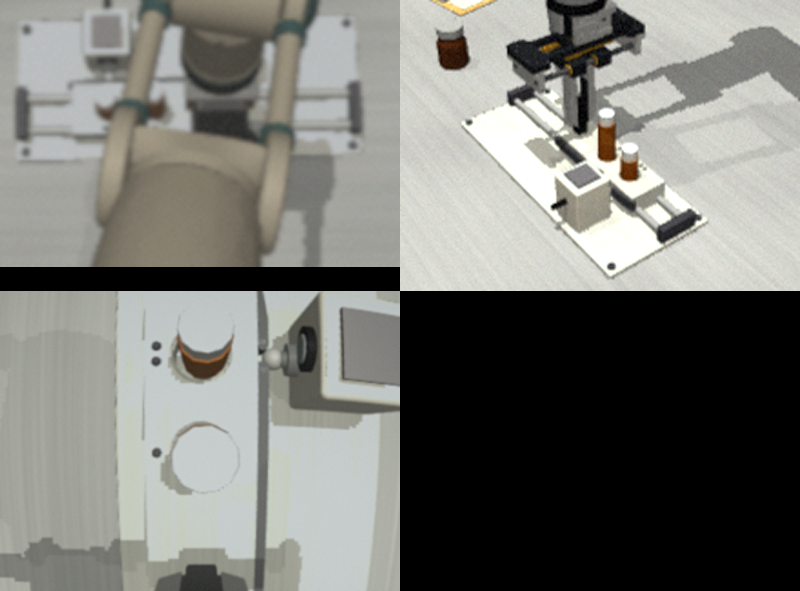

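The wrist view shows both vials seated and the ball at (268,355) in the notch, level with the two dots. I'll ease off the push and hand in.

Emit:
drive_tool --series '[[[0,-0.4,0],[0,0,0]],[[0,-0.7,0],[0,0,0]],[[0,-0.7,0],[0,0,0]],[[0,-0.7,0],[0,0,0]]]'

```text
clock: 27.0
ee_pos: [620.3, -40.5, 57.5]
eef_rot: [0.703, 0.711, -0.0, -0.0]
wrist_force: [-3.7, -0.8, 5.7]
width: 15.6
gripper_force: 40.0
```

```bash
python3 -c "
from plant import manip,order
s=manip.get_state();print(s['ee_pos'],s['wrist_force']);print(order.finish_job())"
```

```text
[620.34216101 -40.52679507  57.538293  ] [-3.67515013 -0.80710704  5.71884242]
the job is handed in; nothing more can be done
None
```

I stood the tall vial in pocket 1 and then the short vial in pocket 2, slid the carriage until the ball clicked into the notch, and handed the job in at 27 s with the post still gripped; the hand-in gave no verdict.

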